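Load the repair caddy and park it under the bench shelf

TASK

Stand the ivory pot upright in the middle of the caddy's round cork pad so that no edge of it overhangs, setting it down gently. Then roll the caddy until all four swivel castors trail straight behind it (towards the handle), and steer it nose first into the bay under the shelf, centred between the two yellow lines and parallel to them, until its nose gently but definitely meets the rubber buffer at the end. Let go and leave it standing there with the pot still centred on its pad and the castors straight, and do not disturb the lens gauge, the reading frame or the tweezer holder.

Things in the scene. Friction and masses are not known exactly. Their poses are not given: they have to be found in the camera images.
- caddy: Wheeled caddy, about 0.6 kg. Origin at bench level under the middle of its deck; x to its nose, y to its left, z up. Green deck 116 x 84 mm, top at z = 44 mm. Four swivel castors pivot at x = +-45, y = +-52 mm; castors straight, it is 114 mm wide. It rolls in any direction with well under 1 N.
- nose (a point): Middle of the front face of the caddy's rubber nose, at x = +64, y = 0, z = 41 mm in the caddy's frame, same axes; the nose is 80 mm wide, 18 mm high and springy: it gives about 1 mm for each 1.2 N, 6 mm at most, then it is hard.
- handle (a point): Grip point of the caddy's upright orange handle, at x = -76, y = 0, z = 105 mm in the caddy's frame, same axes. The handle is 18 mm thick along y (pinch it across these flat sides), 26 mm along x, z = 42 to 126 mm. Parked, it stands close under the shelf's front edge, so hold it with the tool leaning back 30 to 40 degrees (fingers pointing down and towards the nose).
- pad (a point): Centre of the upper face of the round cork pad on the caddy, 72 mm across, at x = 0, y = 0, z = 50 mm in the caddy's frame, same axes.
- pot: Ivory ceramic pot, open top, round and straight-sided, 58 mm across (59 mm at the rim) and 60 mm tall, wall 4 mm, about 0.16 kg. Origin at the centre of its underside, z up.
- bay: Parking bay fixed to the bench, with the shelf, lines and buffer. Origin at bench level on its centre line; x points inwards (the way the caddy goes in), y left. Yellow lines run along x, 138 mm apart. The rubber-faced buffer (100 mm wide, 8 to 54 mm high) is fixed across its end with its face anywhere from x = +64 to +88 mm, not measured: creep in and feel for it; press 2 to 8 N, never 25 N.
- shelf_edge (a point): Middle of the lower front edge of the bay's wooden shelf, at x = -54, y = 0, z = 215 mm in the bay's frame, same axes. The shelf reaches 84 mm further in and 125 mm to either side; it is 16 mm thick with flat boxes on it up to z = 244 mm. Its two posts stand at x = +20, y = +-116 mm of the bay. The parked handle's middle is from 22 mm before this edge to 2 mm past it.
- castor_fl (a joint): Swivel angle of the front left castor about its pivot, turns endlessly, rad, positive anticlockwise from above; 0 = trailing straight back towards the handle (wheel axle 14 mm behind the pivot, wheel 24 mm across). Rolling the caddy straight forwards some 60 to 100 mm brings it near 0.
- castor_fr (a joint): Swivel angle of the front right castor about its pivot, turns endlessly, rad, positive anticlockwise from above; 0 = trailing straight back towards the handle (wheel axle 14 mm behind the pivot, wheel 24 mm across). Rolling the caddy straight forwards some 60 to 100 mm brings it near 0.
- castor_rl (a joint): Swivel angle of the rear left castor about its pivot, turns endlessly, rad, positive anticlockwise from above; 0 = trailing straight back towards the handle (wheel axle 14 mm behind the pivot, wheel 24 mm across). Rolling the caddy straight forwards some 60 to 100 mm brings it near 0.
- castor_rr (a joint): Swivel angle of the rear right castor about its pivot, turns endlessly, rad, positive anticlockwise from above; 0 = trailing straight back towards the handle (wheel axle 14 mm behind the pivot, wheel 24 mm across). Rolling the caddy straight forwards some 60 to 100 mm brings it near 0.
- lens_gauge: Bystander: chrome dial lens gauge lying flat, 64 mm dial, about 100 mm long, 18 mm tall. Origin under the dial's centre; its stem points to its -x.
- reading_frame: Bystander: tortoise rimmed reading frame standing on its rims with its arms open, 140 mm wide along its y, arms reaching 135 mm to its +x, 45 mm tall. Origin under the bridge.
- tweezer_holder: Bystander: round dark steel tweezer holder, 68 mm across, 70 mm tall, with red rubber-tipped tweezers up to 130 mm. Origin under its centre.
Not all that is in view belongs to the job. There is more than one size of the pot; the job needs the smallest.

How it is judged:
On the way, in this order (a step that is already met when the one before it is completed fails the run):
1. the pot stands upright on the cork pad, no edge overhanging, and is let go (horizontal distance between pot and pad below 0.007 m and z of pot in the frame of pad between -0.004 and 0.006 m and angle between pot's own z axis and vertical below 0.1 rad and contact force between the fingers and pot below 0.05 N), for 0.2 s.
2. all four castors trail straight while the caddy is still more than 25 mm short of the bay's origin, the pot on its pad ((value of joint castor_fl between -0.35 and 0.35 rad or value of joint castor_fl between 5.9332 and 6.6332 rad or value of joint castor_fl between -6.6332 and -5.9332 rad) and (value of joint castor_fr between -0.35 and 0.35 rad or value of joint castor_fr between 5.9332 and 6.6332 rad or value of joint castor_fr between -6.6332 and -5.9332 rad) and (value of joint castor_rl between -0.35 and 0.35 rad or value of joint castor_rl between 5.9332 and 6.6332 rad or value of joint castor_rl between -6.6332 and -5.9332 rad) and (value of joint castor_rr between -0.35 and 0.35 rad or value of joint castor_rr between 5.9332 and 6.6332 rad or value of joint castor_rr between -6.6332 and -5.9332 rad) and horizontal distance between pot and pad below 0.007 m and z of pot in the frame of pad between -0.004 and 0.006 m and angle between pot's own z axis and vertical below 0.1 rad and x of caddy in the frame of bay below -0.025 m), for 0.1 s.
3. the caddy, centred in the bay, is pushed with at least 1 N against the buffer (y of caddy in the frame of bay between -0.009 and 0.009 m and angle between the x axis of caddy and the x axis of bay, either way round below 0.1 rad and horizontal distance between pot and pad below 0.007 m and z of pot in the frame of pad between -0.004 and 0.006 m and angle between pot's own z axis and vertical below 0.1 rad and x of caddy in the frame of bay between -0.006 and 0.03 m and contact force between caddy and bay above 1 N), for 0.1 s.
At the end, for the whole second after the job is handed in: The caddy stands at rest in the bay, its origin within 9 mm of the centre line and 10 mm before to 30 mm past the bay's origin, within 0.1 rad of the lines, castors within 0.35 rad of trailing straight, the pot upright on the pad within 7 mm of its centre, everything let go (all of step 1 and y of caddy in the frame of bay between -0.009 and 0.009 m and angle between the x axis of caddy and the x axis of bay, either way round below 0.1 rad and (value of joint castor_fl between -0.35 and 0.35 rad or value of joint castor_fl between 5.9332 and 6.6332 rad or value of joint castor_fl between -6.6332 and -5.9332 rad) and (value of joint castor_fr between -0.35 and 0.35 rad or value of joint castor_fr between 5.9332 and 6.6332 rad or value of joint castor_fr between -6.6332 and -5.9332 rad) and (value of joint castor_rl between -0.35 and 0.35 rad or value of joint castor_rl between 5.9332 and 6.6332 rad or value of joint castor_rl between -6.6332 and -5.9332 rad) and (value of joint castor_rr between -0.35 and 0.35 rad or value of joint castor_rr between 5.9332 and 6.6332 rad or value of joint castor_rr between -6.6332 and -5.9332 rad) and contact force between the fingers and caddy below 0.05 N and x of caddy in the frame of bay between -0.01 and 0.03 m and linear speed of caddy below 0.02 m/s and angle between caddy's own z axis and vertical below 0.05 rad); the robot touches nothing.
It fails at once if the lens gauge, reading frame or tweezer holder is displaced by more than 15 mm (distance of any of lens_gauge, reading_frame, tweezer_holder from where it was at the start of the episode above 0.015 m).
It fails at once if the caddy is pressed against the buffer or bay with more than 25 N (contact force between caddy and bay above 25 N).
It fails at once if the pot is dropped or banged down on the caddy (over 35 N) (contact force between pot and caddy above 35 N).
It fails at once if the pot is tipped over (angle between pot's own z axis and vertical above 0.6 rad).
It also fails if it takes over 72 s, if anything falls off the work surface, if the arm or the gripper's body presses on something with over 40 N, if the wrist force passes 120 N, or if a joint passes its speed limit or range.

ROBOT

A 7-joint arm with a two-finger parallel gripper is mounted at the origin on the work surface. World frame = base frame: x ahead of the robot, y to its left, z up, the work surface at z = 0. Lengths are in m, angles in rad, forces in N, time in s.
With the tool pointing down it reaches from about 0.4 to 0.75 m from the base axis. Payload 19.5 kg.
Tool frame: the origin (TCP) lies on the centre line of the jaws, within the pads' length; the fingertips stand 8 mm ahead of it and the grasp point (between the pads) lies 11 mm behind it (manip.tcp_to_tips is the distance from the TCP to the fingertips, in m); x points along the fingers, y is the direction in which the jaws open and shut, and the axes are right-handed (so a half turn about x gives the same grasp; the last joint's range is limited). The gripper opens to 85 mm and grips with 20 to 120 N. Pads are 22 mm wide; open, the fingers measure 114 mm over their backs; the gripper's body (76 mm by 85 mm) begins 54 mm behind the grasp point. The pads swing forward as they close: fully open they stand 13 mm farther back than shut.
Start: joints at [1.267, 0.707, -0.028, 1.485, 0.022, 0.951, -0.075], TCP at [0.149, -0.555, 0.239] pointing down, gripper open.
Joint ranges: [-2.71, 2.71], [-0.32, 2.16], [-1.57, 1.52], [0, 2.45], [-1.46, 4.6], [0, 2.02], [-2.83, 2.83]. Speed limits (rad/s): [1.89, 1.89, 2.57, 2.57, 3.01, 3.01, 3.01].

INTERFACE

Orientations are given as a rotation vector (axis times angle).
In Python, from cell import manip gives the robot as it stands. Calls block until the motion is done:
- manip.move_pose(position, orientation): joint-space move of the TCP to a pose.
- manip.move_linear(position, frame=None, v=0.15, guard=None): straight line of the TCP; frame=None keeps the orientation; v is the mean speed in m/s. With guard (N) it stops when the force on the tool has changed by that much, and returns True; else False.
- manip.move_j(angles): joint-space move.
- manip.command_gripper(opening, force=None): finger opening in m; force is the grip in N (None keeps the last); returns when the fingers have stopped.
- manip.pause(seconds).
- manip.inverse_kinematics(position, orientation): joint angles nearest the present ones, or None.
- manip.read_camera(name): name is "scene" or "top" or "wrist"; returns a dict with "pixels" (384x512x3 uint8, blue, green, red), "range_z" (384x512 float32, m along the optical axis (not along the pixel's ray), 0 where there is no reading), "fx", "fy", "cx", "cy" (pixels), "T" (4x4, takes a point from camera to world coordinates). Camera axes: x right, y up, looking along -z (the intrinsics and any distortion apply to the point x, -y, -z); pixel columns grow to the right and rows downward; lengths in m; the calibration is good to about 2 mm. The wrist camera is an equidistant fisheye: a pixel r from the principal point sees the ray r / f radians off the axis. A picture is of the moment at which its call begins.
A pose or a line that the arm cannot do raises manip.IKError and nothing moves.
- manip.sign_off(): hands the job in, once; it reports no verdict.
Readings, each from a call of its own:
- manip.current_time_s(): time.
- manip.current_qpos(): joint angles.
- manip.current_dq(): joint speeds.
- manip.current_effort(): joint torques, N m.
- manip.current_position(): TCP position.
- manip.current_ee_rot(): TCP orientation.
- manip.current_contact_force(): force on the tool from outside, world axes, zero at the start.
- manip.current_wrist_torque(): the same for the moment, N m.
- manip.current_width(): finger opening in m.
Only numpy, scipy, OpenCV 4.12 (cv2) and the standard library are available. Lean on these libraries where they do the work, as an engineer would, in place of code of your own. Each camera call takes 0.05 s, during which the arm holds its last target.

## Working session

There is one attempt and no reset: what is moved stays moved. The work goes in short steps, each a Python script; the robot and the scene stay as the last script left them, time stands still between calls to the robot, and variables do not carry over. Pictures are saved under pics/ and viewed, and the job is handed in when it is done.

```bash
ls; mkdir -p pics
python3 - <<'E'
from cell import manip
import cv2,numpy as np,pickle
print(manip.current_time_s(), manip.current_position(), manip.current_ee_rot(), manip.tcp_to_tips)
for n in ["scene","top","wrist"]:
    c=manip.read_camera(n); cv2.imwrite(f"pics/a_{n}.png",c["pixels"]); pickle.dump(c,open(f"a_{n}.pkl","wb"))
    print(n,c["fx"],c["fy"],c["cx"],c["cy"],np.round(c["T"],3).tolist(),[k for k in c])
print(manip.current_time_s())
E
```

```text
pics
0.0 [ 0.14875599 -0.55516106  0.2388429 ] [ 2.0820218   0.27522125 -2.08237985] 0.008
scene 396.90092722881474 396.90092722881474 255.9179363254969 194.42838306306027 [[0.612, -0.618, 0.493, 1.06], [0.79, 0.492, -0.365, -0.463], [-0.017, 0.613, 0.79, 0.93], [0.0, 0.0, 0.0, 1.0]] ['pixels', 'range_z', 'fx', 'fy', 'cx', 'cy', 'T']
top 406.549501186237 406.549501186237 255.99427558411264 191.5896980027402 [[-0.004, 0.99, -0.138, 0.415], [-1.0, -0.004, -0.001, -0.103], [-0.002, 0.138, 0.99, 1.315], [0.0, 0.0, 0.0, 1.0]] ['pixels', 'range_z', 'fx', 'fy', 'cx', 'cy', 'T']
wrist 297.3186396354542 297.3186396354542 258.2561131391545 191.7342430471879 [[0.258, 0.932, 0.254, 0.213], [-0.966, 0.25, 0.066, -0.539], [-0.002, -0.263, 0.965, 0.373], [0.0, 0.0, 0.0, 1.0]] ['pixels', 'range_z', 'fx', 'fy', 'cx', 'cy', 'T']
0.15
```

View pics/a_scene.png

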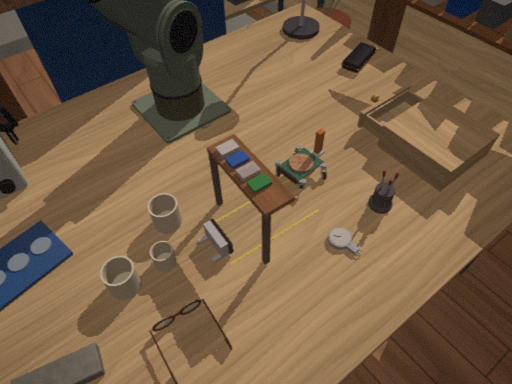

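View pics/a_top.png

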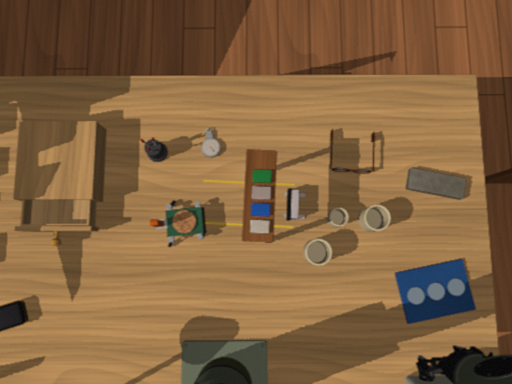

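View pics/a_wrist.png

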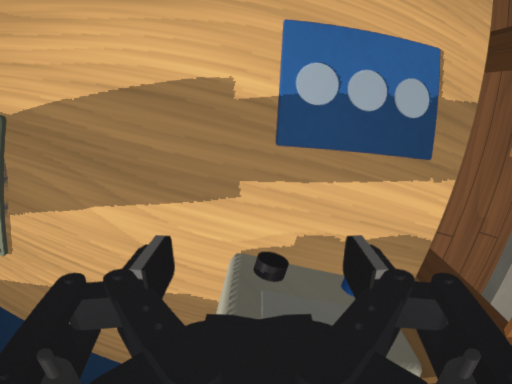

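The pot candidates in the top view are the three ivory pots at (338,216), (376,217) and (318,252). The one at (338,216) looks smallest; in the scene view it is at (163,256). I'll measure all three and check a crop.

```bash
cat > h.py <<'E'
import cv2,numpy as np,pickle
def load(n): return pickle.load(open(n,"rb"))
def proj_plane(c,u,v,z):
    u=np.asarray(u,float);v=np.asarray(v,float)
    d=np.stack([(u-c["cx"])/c["fx"],-(v-c["cy"])/c["fy"],-np.ones_like(u)],-1)@c["T"][:3,:3].T
    o=c["T"][:3,3]; s=(z-o[2])/d[...,2]
    return o+s[...,None]*d
def cloud(c):
    v,u=np.mgrid[:384,:512]; z=c["range_z"]
    p=np.stack([(u-c["cx"])/c["fx"]*z,-(v-c["cy"])/c["fy"]*z,-z],-1)
    return p@c["T"][:3,:3].T+c["T"][:3,3]
def pix(c,p):
    q=(np.asarray(p)-c["T"][:3,3])@c["T"][:3,:3]
    return c["cx"]-c["fx"]*q[...,0]/q[...,2], c["cy"]+c["fy"]*q[...,1]/q[...,2]
E
python3 - <<'E'
from h import *
t=load("a_top.pkl"); s=load("a_scene.pkl")
cv2.imwrite("pics/b_top.png",cv2.resize(t["pixels"][130:280,140:410],None,fx=2.9,fy=2.9,interpolation=cv2.INTER_CUBIC))
cv2.imwrite("pics/b_sc.png",cv2.resize(s["pixels"][110:310,90:350],None,fx=3,fy=3,interpolation=cv2.INTER_CUBIC))
P=cloud(t)
for (u,v) in [(338,216),(376,217),(318,252)]:
    w=P[v-22:v+22,u-22:u+22]; m=(w[...,2]>.03)
    q=w[m]; zt=np.percentile(q[:,2],95); r=q[q[:,2]>zt-.012]
    print((u,v),"top",zt,"minmax",r[:,:2].min(0),r[:,:2].max(0),len(r))
Q=cloud(s)
hsv=cv2.cvtColor(t["pixels"],cv2.COLOR_BGR2HSV)
for nm,lo,hi in [("green",(60,80,20),(95,255,160)),("orange",(5,180,80),(14,255,255)),("yellow",(24,150,140),(34,255,255))]:
    m=cv2.inRange(hsv,lo,hi); n,l,st,ce=cv2.connectedComponentsWithStats(m)
    for i in range(1,n):
        if st[i,4]>12: print(nm,st[i],ce[i].round(1),np.median(P[l==i],0).round(3))
E
```

```text
(338, 216) top 1.3150437075096373 minmax [ 0.41476805 -0.10265432] [ 0.41476805 -0.10265432] 8
(376, 217) top 0.08459772922839719 minmax [ 0.41476805 -0.50550827] [ 0.54371254 -0.10265432] 183
(318, 252) top 1.1307501305630945 minmax [ 0.41476805 -0.10265432] [ 0.41476805 -0.10265432] 14
green [253 170  18  12 201] [261.8 175.7] [ 0.606 -0.117  0.242]
green [187 208  17  26 213] [197.4 220.1] [0.502 0.081 0.043]
green [167 210  17  26 161] [171.2 223.3] [0.487 0.167 0.043]
orange [251 201  15   1  15] [258. 201.] [ 0.54  -0.107  0.23 ]
orange [253 217  15   2  16] [259.6 217.9] [ 0.494 -0.11   0.229]
orange [150 220   9   6  51] [153.9 222.5] [0.489 0.198 0.124]
```

View pics/b_top.png

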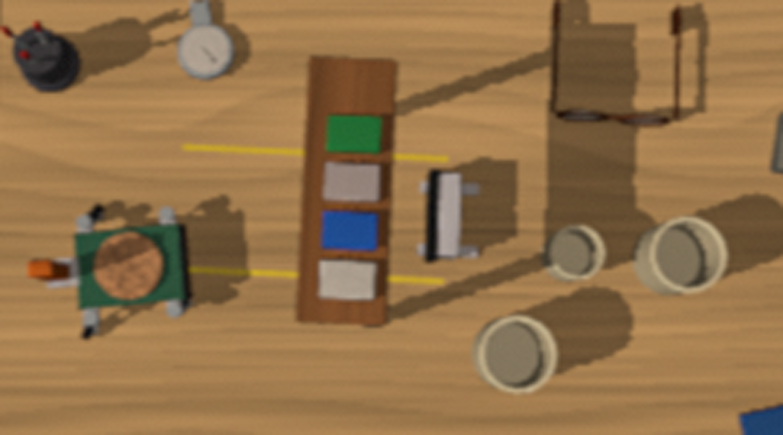

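View pics/b_sc.png

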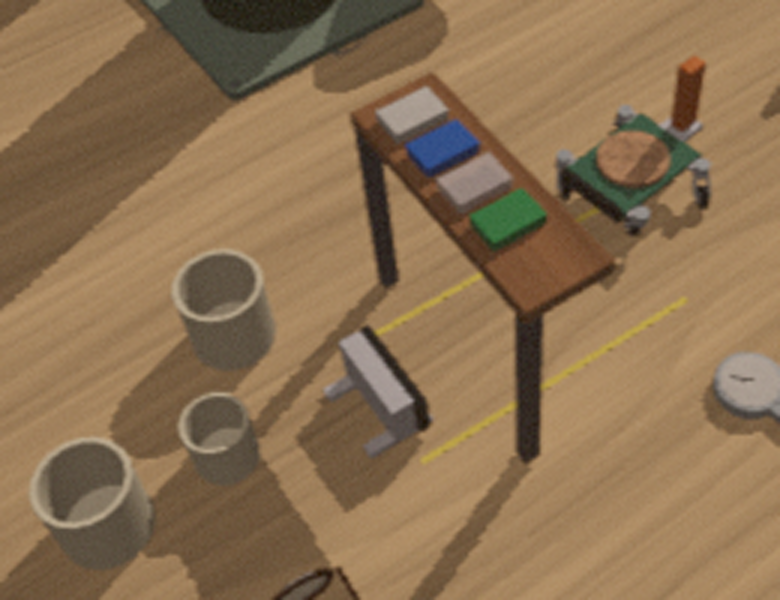

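Run:
```python
from h import *
t=load("a_top.pkl")
P=cloud(t); ok=t["range_z"]>0.1
for (u,v) in [(338,216),(376,217),(318,252)]:
    w=P[v-22:v+22,u-20:u+20]; m=(w[...,2]>.03)&ok[v-22:v+22,u-20:u+20]&(w[...,2]<.2)
    q=w[m]; zt=np.percentile(q[:,2],95); r=q[q[:,2]>zt-.012]
    print((u,v),"top",zt,"minmax",r[:,:2].min(0),r[:,:2].max(0),np.ptp(r,axis=0),len(r))
hsv=cv2.cvtColor(t["pixels"],cv2.COLOR_BGR2HSV)
for p in [(215,182),(225,182),(215,224),(225,225),(240,226),(220,200)]: print(p,hsv[p[1]-2:p[1]+3,p[0]].tolist())
# tweezers, gauge, frame heights
```

```text
(338, 216) top 0.06263482217466727 minmax [ 0.48389874 -0.38271668] [ 0.53695318 -0.32580195] [0.05305444 0.05691473 0.01358313] 82
(376, 217) top 0.08375884908129566 minmax [ 0.46720799 -0.50550827] [ 0.54371254 -0.42676688] [0.07650456 0.07874139 0.01442197] 174
(318, 252) top 0.08423463752779112 minmax [ 0.36380267 -0.32559185] [ 0.44118152 -0.24691616] [0.07737885 0.07867569 0.01348997] 166
(215, 182) [[22, 184, 191], [23, 195, 197], [20, 155, 179], [16, 133, 171], [16, 131, 173]]
(225, 182) [[20, 158, 181], [23, 194, 195], [22, 178, 188], [18, 138, 177], [17, 130, 175]]
(215, 224) [[21, 171, 121], [23, 193, 127], [20, 165, 116], [17, 140, 106], [16, 126, 105]]
(225, 225) [[23, 183, 138], [23, 190, 129], [19, 146, 119], [16, 132, 137], [16, 132, 158]]
(240, 226) [[23, 194, 199], [22, 177, 190], [18, 141, 168], [16, 129, 158], [16, 131, 154]]
(220, 200) [[17, 133, 163], [16, 132, 160], [16, 131, 160], [16, 134, 164], [16, 132, 156]]
```

The crop shows the small pot clearly at full-image (338,217). It measures about 57 mm wide and 62 mm tall, against 78 mm wide and 84 mm tall for the other two. The caddy's nose points roughly into the bay, about 45 mm off the centre line. Next I'll measure the poses.

```bash
cat > meas.py <<'E'
from h import *
def lines(c):
    hsv=cv2.cvtColor(c["pixels"],cv2.COLOR_BGR2HSV)
    m=cv2.inRange(hsv,(21,165,60),(32,255,255)); v,u=np.nonzero(m)
    p=proj_plane(c,u,v,0.0)
    k=(p[:,0]>.42)&(p[:,0]<.66)&(p[:,1]<.15)&(p[:,1]>-.3); p=p[k][:,:2]
    out=[]
    for s in (p[p[:,0]>.545],p[p[:,0]<=.545]):
        vx,vy,x0,y0=cv2.fitLine(s.astype(np.float32),cv2.DIST_HUBER,0,.001,.001).ravel()
        if vy>0: vx,vy=-vx,-vy
        out.append((np.array([x0,y0]),np.array([vx,vy]),s[:,1].min(),s[:,1].max(),len(s)))
    return out
def bay(c):
    (a,da,*ra),(b,db,*rb)=lines(c)
    d=da+db; d/=np.linalg.norm(d); n=np.array([-d[1],d[0]])
    off=(a@n+b@n)/2
    return d,n,off,(a-b)@n,np.arctan2(*(da[::-1]))-np.arctan2(*(db[::-1])),ra,rb
def pad(c,z=.05,near=None,R=.06):
    hsv=cv2.cvtColor(c["pixels"],cv2.COLOR_BGR2HSV)
    return hsv
def green(c,box):
    hsv=cv2.cvtColor(c["pixels"],cv2.COLOR_BGR2HSV)
    m=cv2.inRange(hsv,(55,70,15),(100,255,170)); mm=np.zeros_like(m); u0,v0,u1,v1=box; mm[v0:v1,u0:u1]=m[v0:v1,u0:u1]
    return mm
def deck(c,box):
    m=green(c,box); v,u=np.nonzero(m)
    h=cv2.convexHull(np.stack([u,v],1).astype(np.float32))[:,0]
    p=proj_plane(c,h[:,0],h[:,1],.044)[:,:2]
    (ce,sz,an)=cv2.minAreaRect((p*1000).astype(np.float32))
    return np.array(ce)/1000,sz,an
E
python3 - <<'E'
from meas import *
for n in ("top","scene"):
    c=load(f"a_{n}.pkl"); print(n)
    d,nn,off,w,dth,ra,rb=bay(c); print("bay d",d,"n",nn,"off",off,"w",w,dth,ra,rb)
    hx=pix(c,np.array([[.49,.12,.044]])); u,v=int(hx[0][0]),int(hx[1][0])
    box=(u-45,v-40,u+45,v+40); print(box,deck(c,box))
    P=cloud(c); ok=c["range_z"]>.1
    hsv=cv2.cvtColor(c["pixels"],cv2.COLOR_BGR2HSV)
    o=cv2.inRange(hsv,(3,150,60),(14,255,255)); 
    k=(o>0)&ok&(P[...,2]>.1)&(P[...,2]<.14)&(P[...,1]>.1)&(P[...,1]<.25); print("handle",P[k].min(0),P[k].max(0),P[k].mean(0),k.sum())
    # shelf
    k=ok&(P[...,2]>.22)&(P[...,2]<.26)&(P[...,1]>-.2)&(P[...,1]<0)&(P[...,0]>.35)&(P[...,0]<.7)
    q=P[k][:,:2]; print("shelf",cv2.minAreaRect((q*1000).astype(np.float32)),np.percentile(P[k][:,2],[5,50,95]))
    s=q@d; print("along d",np.percentile(s,[0,1,50,99,100]))
    # buffer
    k=ok&(P[...,2]>.03)&(P[...,2]<.07)&(P[...,1]>-.26)&(P[...,1]<-.14)&(P[...,0]>.48)&(P[...,0]<.62)
    q=P[k]; print("buffer",cv2.minAreaRect((q[:,:2]*1000).astype(np.float32)),q[:,2].max(),np.percentile(q[:,:2]@d,[0,5,95,100]))
    # pot rim
    k=ok&(P[...,2]>.045)&(P[...,2]<.075)&(P[...,1]>-.40)&(P[...,1]<-.31)&(P[...,0]>.46)&(P[...,0]<.56)
    q=P[k]; print("pot",(q.min(0)+q.max(0))/2,cv2.minEnclosingCircle((q[:,:2]*1000).astype(np.float32)))
    # bystanders
    for nm,(x0,x1,y0,y1) in dict(tw=(.6,.75,.12,.26),gauge=(.6,.75,.0,.11),frame=(.58,.78,-.47,-.28)).items():
        k=ok&(P[...,2]>.008)&(P[...,2]<.14)&(P[...,1]>y0)&(P[...,1]<y1)&(P[...,0]>x0)&(P[...,0]<x1)
        if k.any(): print(nm,P[k].min(0).round(3),P[k].max(0).round(3))
E
```

```text
top
bay d [-0.05079564 -0.9987091 ] n [ 0.9987091  -0.05079564] off 0.56243104 w 0.13806893 0.0016595125 [np.float64(-0.22216562428949954), np.float64(0.07271602827922949), 124] [np.float64(-0.21668797117887367), np.float64(0.06431622261402331), 127]
(140, 183, 230, 263) (array([0.49818451, 0.12256256]), (79.90396118164062, 111.30867004394531), 6.1458024978637695)
handle [0.48264216 0.18848792 0.10017375] [0.74596201 0.24631875 0.13420908] [0.54111065 0.20601046 0.12232206] 79
shelf ((558.277099609375, -108.60417175292969), (84.06635284423828, 251.12684631347656), 87.11365509033203) [0.22688564 0.23125846 0.24377155]
along d [0.03805472 0.03905656 0.08033572 0.12101698 0.12214734]
buffer ((551.912841796875, -213.44583129882812), (34.07379913330078, 97.6747055053711), 86.96112060546875) 0.0644162208345831 [0.16807754 0.16852634 0.20009403 0.20225451]
pot [ 0.51042596 -0.35403312  0.05516667] ((510.63653564453125, -354.5200500488281), 29.18159294128418)
tw [0.652 0.193 0.009] [0.75  0.255 0.134]
gauge [0.695 0.019 0.008] [0.75  0.092 0.022]
frame [ 0.656 -0.467  0.008] [ 0.779 -0.282  0.049]
sceneTraceback (most recent call last):
  File "<stdin>", line 4, in <module>
  File "meas.py", line 14, in bay
    (a,da,*ra),(b,db,*rb)=lines(c)
                          ~~~~~^^^
  File "meas.py", line 9, in lines
    vx,vy,x0,y0=cv2.fitLine(s.astype(np.float32),cv2.DIST_HUBER,0,.001,.001).ravel()
                ~~~~~~~~~~~^^^^^^^^^^^^^^^^^^^^^^^^^^^^^^^^^^^^^^^^^^^^^^^^^
cv2.error: OpenCV(4.12.0) /io/opencv/modules/imgproc/src/linefit.cpp:50: error: (-215:Assertion failed) count > 0 in function 'fitLine2D_wods'
```

```bash
cat >> meas.py <<'E'
def cork(c,x,y):
    """pad centre by ellipse of cork colour region, at z=.05"""
    (u,),(v,)=pix(c,np.array([[x,y,.05]])); u,v=int(u),int(v)
    hsv=cv2.cvtColor(c["pixels"],cv2.COLOR_BGR2HSV)
    m=cv2.inRange(hsv,(0,60,50),(22,255,255)); g=np.zeros_like(m); r=22
    g[v-r:v+r,u-r:u+r]=m[v-r:v+r,u-r:u+r]
    vv,uu=np.nonzero(g); p=proj_plane(c,uu,vv,.05)[:,:2]
    k=np.hypot(*(p-[x,y]).T)<.040
    n,l,st,ce=cv2.connectedComponentsWithStats(g); i=l[v,u]
    vv,uu=np.nonzero(l==i); p=proj_plane(c,uu,vv,.05)[:,:2]
    return p.mean(0),cv2.minEnclosingCircle((p*1000).astype(np.float32)),len(p)
E
sed -i 's/(21,165,60),(32,255,255)/(LH,LS,60),(34,255,255)/; s/^from h import \*/from h import *\nLH,LS=21,165/' meas.py
python3 - <<'E'
from meas import *
import meas
c=load("a_top.pkl"); print(cork(c,.498,.1226))
c=load("a_scene.pkl")
hsv=cv2.cvtColor(c["pixels"],cv2.COLOR_BGR2HSV)
for x in (.63,.49):
  for y in (.03,0,-.2):
    (u,),(v,)=pix(c,np.array([[x,y,0]])); print(x,y,u,v)
for p in [(300,224),(280,236),(240,209)]: print(p,hsv[p[1]-4:p[1]+5,p[0]].tolist())
for t in ((23,140),(22,150),(21,150)):
    meas.LH,meas.LS=t
    try:
        d,nn,off,w,dth,ra,rb=bay(c); print(t,"bay d",d,"off",off,"w",w,dth,ra,rb)
    except Exception as e: print(t,"x")
print(cork(c,.498,.1226))
print(deck(c,tuple(int(q) for q in (275,140,330,185))))
P=cloud(c); ok=c["range_z"]>.1
d=np.array([-.0508,-.9987])
o=cv2.inRange(hsv,(3,150,60),(14,255,255)); 
k=(o>0)&ok&(P[...,2]>.1)&(P[...,2]<.14)&(P[...,1]>.1)&(P[...,1]<.23)&(P[...,0]<.55); print("handle",P[k].min(0),P[k].max(0),P[k].mean(0),k.sum())
k=ok&(P[...,2]>.22)&(P[...,2]<.26)&(P[...,1]>-.2)&(P[...,1]<0)&(P[...,0]>.35)&(P[...,0]<.7)
q=P[k][:,:2]; print("shelf",cv2.minAreaRect((q*1000).astype(np.float32)),np.percentile(P[k][:,2],[5,50,95])); print(np.percentile(q@d,[0,1,50,99,100]))
k=ok&(P[...,2]>.05)&(P[...,2]<.07)&(P[...,1]>-.26)&(P[...,1]<-.14)&(P[...,0]>.48)&(P[...,0]<.62)
q=P[k]; print("buffer",cv2.minAreaRect((q[:,:2]*1000).astype(np.float32)),q[:,2].max(),np.percentile(q[:,:2]@d,[0,5,95,100]))
k=ok&(P[...,2]>.052)&(P[...,2]<.075)&(P[...,1]>-.40)&(P[...,1]<-.31)&(P[...,0]>.46)&(P[...,0]<.56)
q=P[k]; print("pot",(q.min(0)+q.max(0))/2,cv2.minEnclosingCircle((q[:,:2]*1000).astype(np.float32)))
E
```

```text
(array([0.49855021, 0.12389006]), ((498.2746276855469, 123.98490905761719), 37.015499114990234), 440)
0.63 0.03 305.9582175311202 216.32795595258168
0.63 0 298.0090084811203 221.79432945994338
0.63 -0.2 240.74213992151638 261.17461134393625
0.49 0.03 274.5965787708745 186.32809320057473
0.49 0 266.82067264805977 191.1981420987841
0.49 -0.2 211.06198160795725 226.1198023627526
(300, 224) [[23, 149, 185], [23, 155, 178], [19, 122, 172], [16, 104, 169], [15, 109, 169], [16, 107, 170], [16, 107, 169], [16, 113, 170], [17, 110, 170]]
(280, 236) [[23, 146, 183], [24, 158, 184], [20, 133, 163], [16, 109, 173], [16, 105, 173], [17, 109, 173], [17, 105, 172], [17, 107, 176], [15, 103, 179]]
(240, 209) [[18, 118, 162], [23, 154, 182], [23, 155, 184], [20, 123, 168], [16, 106, 156], [16, 108, 153], [17, 113, 154], [17, 112, 153], [16, 111, 154]]
(23, 140) bay d [-0.04916416 -0.99879074] off 0.5594245 w 0.13827233 0.0006252527 [np.float64(-0.22322019067235724), np.float64(0.07201900771689346), 121] [np.float64(-0.17749477730638974), np.float64(0.075292267306945), 47]
(22, 150) bay d [-0.05022094
[... 513 characters left out ...]
6040039), 970)
(array([0.49697516, 0.12430249]), (79.44344329833984, 102.90442657470703), 5.419979572296143)
handle [0.48413156 0.18371359 0.10026912] [0.50012404 0.21066193 0.13035016] [0.49360548 0.19482947 0.11770876] 80
shelf ((555.3963623046875, -111.97099304199219), (85.16339111328125, 251.89306640625), 87.31414031982422) [0.22723283 0.23221371 0.24442505]
[0.04060859 0.04275668 0.08996693 0.12527786 0.12614561]
buffer ((550.8399047851562, -217.22320556640625), (34.64699935913086, 100.25862884521484), 87.4917984008789) 0.061944193910225875 [0.17136721 0.17403691 0.20514574 0.20620021]
pot [ 0.50835535 -0.3577834   0.05775291] ((508.746337890625, -358.14154052734375), 29.64678382873535)
```

```bash
cat > rob.py <<'E'
from cell import manip
import numpy as np
from scipy.spatial.transform import Rotation as Ro
def down(ang,lean=0.,):
    pass
def ori(toolx,tooly):
    x=np.array(toolx,float);x/=np.linalg.norm(x);y=np.array(tooly,float);y-=x*(x@y);y/=np.linalg.norm(y)
    return Ro.from_matrix(np.stack([x,y,np.cross(x,y)],1)).as_rotvec()
def handle_ori(yaw,lean,sgn):
    d=np.array([np.cos(yaw),np.sin(yaw),0]); l=np.array([-d[1],d[0],0])
    return ori(np.sin(lean)*d-np.cos(lean)*np.array([0,0,1.]),sgn*l)
def caddy_tcp(x,y,yaw,lean,adv=.011,hz=.105):
    d=np.array([np.cos(yaw),np.sin(yaw),0])
    tx=np.sin(lean)*d-np.cos(lean)*np.array([0,0,1.])
    return np.array([x,y,0])-.076*d+[0,0,hz]+adv*tx
E
python3 - <<'E'
from rob import *
from h import load
R=Ro.from_rotvec(manip.current_ee_rot()).as_matrix(); print("R cols",R.T.round(2).tolist())
T=load("a_wrist.pkl")["T"]; print("cam in tool",(R.T@(T[:3,3]-manip.current_position())).round(3))
for s in (1,-1):
  o=ori([0,0,-1],[s,0,0])
  for nm,p in dict(pot=(.5095,-.356,.035),above=(.5095,-.356,.34),pl=(.498,.1235,.086),pla=(.498,.1235,.34)).items():
    q=manip.inverse_kinematics(np.array(p),o); print(s,nm,None if q is None else np.round(q,2))
yb=np.arctan2(-.9987,-.0503); print(yb)
B=np.array([.5565,-.122]); d=np.array([np.cos(yb),np.sin(yb)]); n=np.array([-d[1],d[0]])
for s in (1,-1):
 for lean in np.radians([30,38]):
  for nm,(x,y,yw) in dict(now=(.498,.1235,-np.pi/2+.105),al=(*(B-.17*d),yb),end=(*(B+.012*d),yb)).items():
    q=manip.inverse_kinematics(caddy_tcp(x,y,yw,lean),handle_ori(yw,lean,s)); print(s,lean,nm,None if q is None else np.round(q,2))
E
```

```text
R cols [[-0.0, 0.0, -1.0], [0.26, -0.97, -0.0], [-0.97, -0.26, 0.0]]
cam in tool [-0.134  0.001 -0.066]
1 pot [ 0.66  1.05 -0.22  1.47  0.32  0.66  0.29]
1 above [ 0.7   0.72 -0.35  1.09  0.23  1.37  0.39]
1 pl [-0.27  0.86 -0.07  1.86  0.14  0.42 -0.44]
1 pla [-0.02  0.54 -0.51  1.51  0.28  1.16 -0.58]
-1 pot [ 0.34  1.11  0.49  1.48 -0.68  0.73 -2.02]
-1 above [ 0.33  0.77  0.6   1.11 -0.41  1.38 -2.28]
-1 pl [-0.56  0.93  0.49  1.87 -0.8   0.55 -2.67]
-1 pla [ 0.3   0.77 -1.35  1.5   0.75  1.46  2.08]
-1.6211192795638576
1 0.5235987755982988 now [-1.06  1.16  0.87  1.62 -0.41  0.84 -0.1 ]
1 0.5235987755982988 al [-0.61  1.06  0.28  1.41  0.26  0.96 -0.67]
1 0.5235987755982988 end [-0.39  1.01  0.37  1.66  0.33  0.65 -0.5 ]
1 0.6632251157578453 now [-1.09  1.22  0.86  1.56 -0.27  0.91 -0.25]
1 0.6632251157578453 al [-0.69  1.13  0.38  1.35  0.26  1.06 -0.68]
1 0.6632251157578453 end [-0.48  1.07  0.46  1.64  0.37  0.7  -0.57]
-1 0.5235987755982988 now [-0.15  1.32 -1.35  1.59  1.32  1.87  1.56]
-1 0.5235987755982988 al [-0.01  1.35 -1.35  1.39  1.4   1.91  1.75]
-1 0.5235987755982988 end [-0.68  1.34  1.24  1.67 -0.92  0.87 -2.5 ]
-1 0.6632251157578453 now [-0.26  1.27 -1.13  1.53  1.24  1.83  1.6 ]
-1 0.6632251157578453 al [-0.11  1.3  -1.13  1.32  1.32  1.88  1.78]
-1 0.6632251157578453 end [-0.74  1.44  1.35  1.65 -0.9   0.9  -2.57]
```

Run:
```python
from rob import *
import cv2
o=ori([0,0,-1],[1,0,0])
print(manip.current_width())
manip.move_pose(np.array([.5095,-.356,.15]),o)
c=manip.read_camera("wrist"); cv2.imwrite("pics/c_wrist.png",c["pixels"])
print(manip.move_linear(np.array([.5095,-.356,.036]),v=.1,guard=6), manip.current_position())
manip.command_gripper(.045,force=30)
print(manip.current_width(),manip.current_contact_force(),manip.current_time_s())
manip.move_linear(np.array([.5095,-.356,.08]),v=.1)
print(manip.current_width(),manip.current_contact_force(),manip.current_time_s())
c=manip.read_camera("top"); cv2.imwrite("pics/c_top.png",cv2.resize(c["pixels"][130:280,250:410],None,fx=4,fy=4))
```

```text
0.08526225604823104
False [ 0.50976681 -0.35620201  0.03661924]
0.05844275851926855 [-0.76394722  2.0680666   8.64959473] 3.4167
0.05881941587352627 [-1.23151108  0.24581394 -1.50641391] 4.0083
```

View pics/c_top.png

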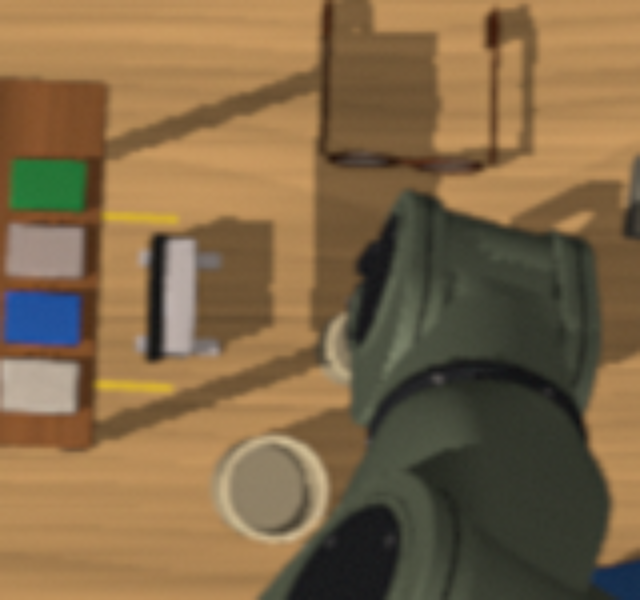

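View pics/c_wrist.png

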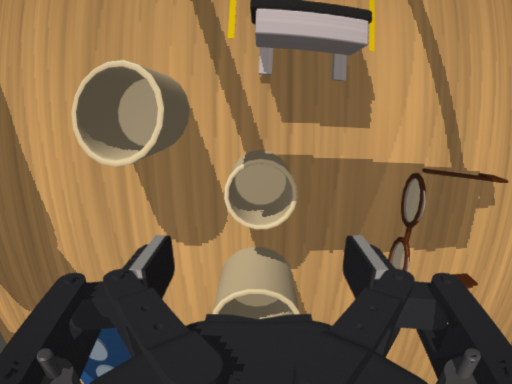

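The small pot is gripped: the width of 58.8 mm and the weight of about 1.5 N both match. The wrist view showed it at (260,192), centred between the fingers. Now I'll carry it over the shelf.

Run:
```python
from rob import *
import cv2
P=lambda *a:np.array(a)
manip.move_linear(P(.5095,-.356,.33),v=.22)
o=ori([0,0,-1],[1,0,0])
manip.move_linear(P(.5,.02,.335),v=.22)
manip.move_linear(P(.4977,.1235,.30),v=.2)
c=manip.read_camera("wrist"); cv2.imwrite("pics/d_wrist.png",c["pixels"])
print(manip.current_width(),manip.current_contact_force(),manip.current_time_s())
manip.move_linear(P(.4977,.1235,.12),v=.15)
c=manip.read_camera("wrist"); cv2.imwrite("pics/d_wrist2.png",c["pixels"])
c=manip.read_camera("scene"); cv2.imwrite("pics/d_sc.png",cv2.resize(c["pixels"][90:240,220:380],None,fx=4,fy=4))
print(manip.current_width(),manip.current_contact_force(),manip.current_time_s(),manip.current_position())
```

```text
0.05874005543855049 [-0.91205417  0.12859575 -1.32509727] 7.95
0.05841304746255586 [-0.15727991  0.14720894 -0.6162499 ] 9.4 [0.49798823 0.12352224 0.12058814]
```

View pics/d_wrist2.png

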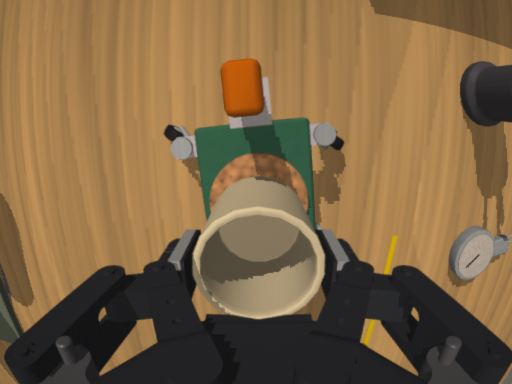

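View pics/d_sc.png

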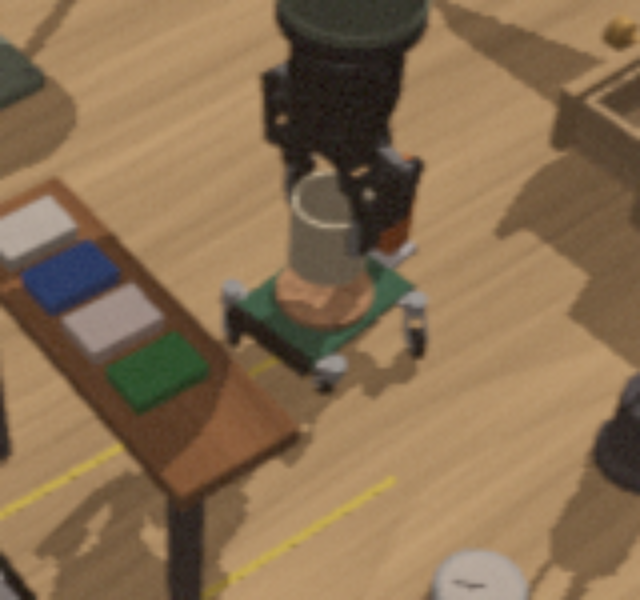

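```bash
cat >> meas.py <<'E'
def fish_plane(c,u,v,z):
    x=np.asarray(u,float)-c["cx"]; y=np.asarray(v,float)-c["cy"]; r=np.hypot(x,y)+1e-9; th=r/c["fx"]
    d=np.stack([np.sin(th)*x/r,-np.sin(th)*y/r,-np.cos(th)],-1)@c["T"][:3,:3].T
    o=c["T"][:3,3]; return o+((z-o[2])/d[...,2])[...,None]*d
E
python3 - <<'E'
from rob import *
from meas import *
from scipy.optimize import least_squares
c=manip.read_camera("wrist"); pickle.dump(c,open("d.pkl","wb"))
hsv=cv2.cvtColor(c["pixels"],cv2.COLOR_BGR2HSV)
m=cv2.inRange(hsv,(3,110,50),(16,255,255)); print(hsv[170,260],hsv[190,220],hsv[100,150])
pts=[]
for u in range(212,308,3):   # first cork pixel from above below green
    col=m[140:232,u]; g=np.nonzero(col)[0]
    if len(g): pts.append((u,140+g[0]))
pts=np.array(pts); print(pts[::4].tolist())
p=fish_plane(c,pts[:,0],pts[:,1],.05)[:,:2]
r=least_squares(lambda q:np.hypot(p[:,0]-q[0],p[:,1]-q[1])-.036,[.498,.1235],loss="soft_l1",f_scale=.001)
r2=least_squares(lambda q:np.hypot(p[:,0]-q[0],p[:,1]-q[1])-q[2],[.498,.1235,.036],loss="soft_l1",f_scale=.001)
print(r.x,r2.x,manip.current_position())
# pot rim z=.1205+.0234
E
```

```text
[ 13 139 103] [ 14 146 185] [ 17 137 181]
[[212, 186], [224, 167], [236, 158], [248, 154], [260, 154], [272, 155], [284, 160], [296, 171]]
[0.49754357 0.12526877] [0.49756587 0.1264422  0.03499509] [0.49791287 0.12352761 0.12049881]
```

Run:
```python
from meas import *
from scipy.optimize import least_squares
c=load("d.pkl"); im=c["pixels"]
cv2.imwrite("pics/e.png",cv2.resize(im[140:340,170:350],None,fx=4,fy=3))
u=np.array([194,258,324,258]);v=np.array([258,207,258,318])
print(fish_plane(c,u,v,.1439).round(4))
```

```text
[[0.4703 0.1303 0.1439]
 [0.4975 0.1532 0.1439]
 [0.5255 0.1302 0.1439]
 [0.4974 0.0983 0.1439]]
```

View pics/e.png

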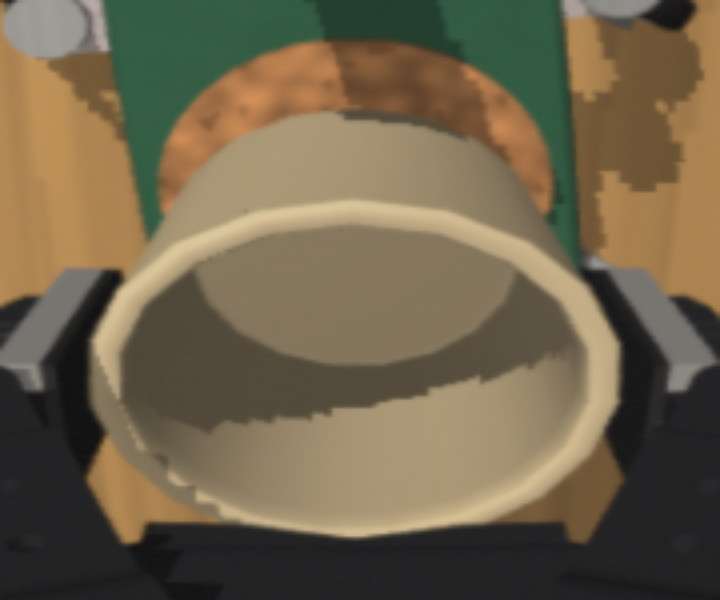

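In the wrist view the rim centre (0.4975, 0.1258) and the pad centre (0.4975, 0.1253 to 0.1264) agree to about 1 mm. I'll set it down.

Run:
```python
from rob import *
import cv2,pickle
P=lambda *a:np.array(a)
manip.move_linear(P(.4977,.1235,.0905),v=.08)
print(manip.current_contact_force())
g=manip.move_linear(P(.4977,.1235,.0845),v=.015,guard=2)
print(g,manip.current_position(),manip.current_contact_force())
manip.command_gripper(.072)
print(manip.current_width(),manip.current_contact_force())
manip.move_linear(P(.4977,.1235,.25),v=.2)
for n in ("top","scene","wrist"):
    c=manip.read_camera(n); pickle.dump(c,open(f"f_{n}.pkl","wb")); 
    cv2.imwrite(f"pics/f_{n}.png",c["pixels"])
print(manip.current_time_s())
```

```text
[-0.33812292  0.26838778 -0.58444239]
True [0.49805916 0.12365245 0.08627082] [-0.04831231 -0.48560683  9.53178425]
0.07222558797337418 [ 0.8070836  -1.58198245 -0.22875089]
11.7333
```

View pics/f_wrist.png

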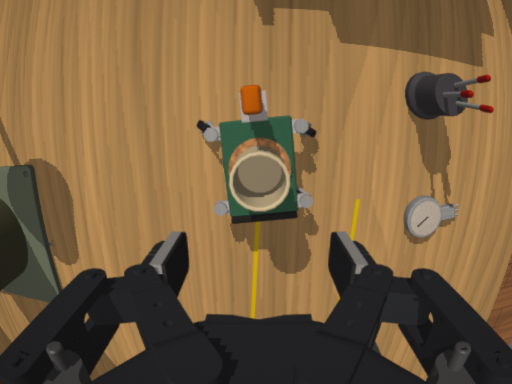

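View pics/f_top.png

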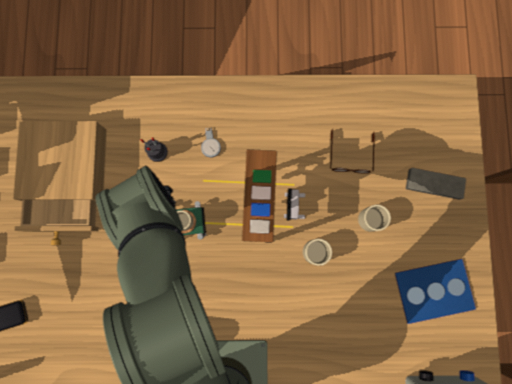

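Run:
```python
from meas import *
c=load("f_wrist.pkl"); im=c["pixels"]
cv2.imwrite("pics/g.png",cv2.resize(im[70:230,190:330],None,fx=4,fy=3.75,interpolation=cv2.INTER_CUBIC))
hsv=cv2.cvtColor(im,cv2.COLOR_BGR2HSV)
m=np.zeros((384,512),np.uint8); m[110:230,205:310]=cv2.inRange(hsv,(60,80,20),(95,255,160))[110:230,205:310]
v,u=np.nonzero(m); h=cv2.convexHull(np.stack([u,v],1))[:,0]; p=fish_plane(c,h[:,0],h[:,1],.044)[:,:2]
print("deck",cv2.minAreaRect((p*1000).astype(np.float32)))
m=np.zeros((384,512),np.uint8); m[75:125,230:275]=cv2.inRange(hsv,(4,180,140),(14,255,255))[75:125,230:275]
v,u=np.nonzero(m); p=fish_plane(c,u,v,.126)[:,:2]; print("handle top",cv2.minAreaRect((p*1000).astype(np.float32)),p.min(0),p.max(0))
print(fish_plane(c,np.array([229,292,260,260]),np.array([180,180,149,213]),.11).round(4))
s=load("f_scene.pkl"); print(pix(s,np.array([[.498,.1235,.11]])))
```

```text
deck ((497.8645935058594, 126.04991149902344), (81.3369140625, 113.10082244873047), 5.621744155883789)
handle top ((489.78094482421875, 202.1123046875), (14.876105308532715, 22.7740478515625), 3.7180984020233154) [0.48209707 0.19086407] [0.49740487 0.21341216]
[[0.4691 0.1266 0.11  ]
 [0.5286 0.1267 0.11  ]
 [0.4983 0.1559 0.11  ]
 [0.4984 0.0938 0.11  ]]
(array([302.3573967]), array([148.09200269]))
```

View pics/g.png

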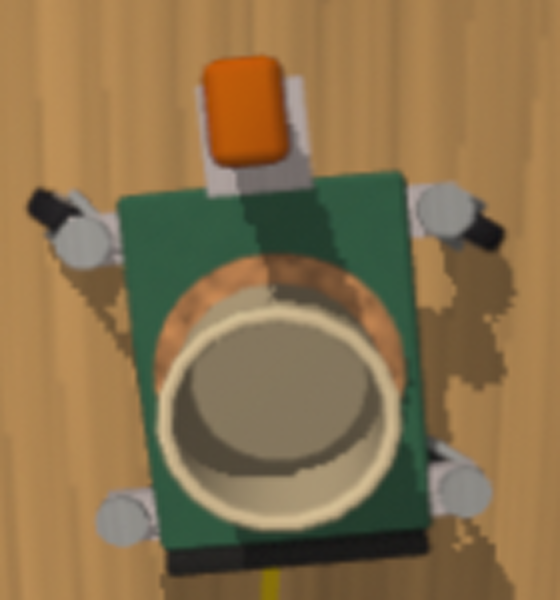

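The pot is standing on the pad within about 1.5 mm, and the castors are visibly askew. Next I'll grip the handle.

Run:
```python
from rob import *
import cv2,pickle
yaw=np.radians(-84.4); lean=np.radians(35)
hx,hy=.4900,.2005
d=np.array([np.cos(yaw),np.sin(yaw),0]); 
tx=np.sin(lean)*d-np.cos(lean)*np.array([0,0,1.])
tcp=np.array([hx,hy,.105])+.011*tx
o=handle_ori(yaw,lean,1)
manip.move_pose(tcp-.10*tx,o)
manip.command_gripper(.045,force=25)
c=manip.read_camera("wrist"); cv2.imwrite("pics/h_wrist.png",c["pixels"])
print(manip.move_linear(tcp,v=.1,guard=4),manip.current_position()-tcp)
print(manip.current_contact_force())
manip.command_gripper(.010,force=25)
print(manip.current_width(),manip.current_contact_force(),manip.current_time_s())
for n in ("top","scene","wrist"):
    c=manip.read_camera(n); pickle.dump(c,open(f"i_{n}.pkl","wb")); cv2.imwrite(f"pics/i_{n}.png",c["pixels"])
```

```text
False [0.00011583 0.00044425 0.00032298]
[ 0.26447331 -0.01781438  0.51786126]
0.017583459313839877 [0.07410708 1.14485526 3.06033778] 14.6833
```

View pics/i_wrist.png

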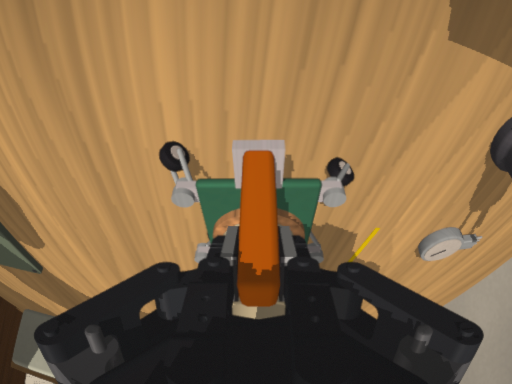

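View pics/i_scene.png

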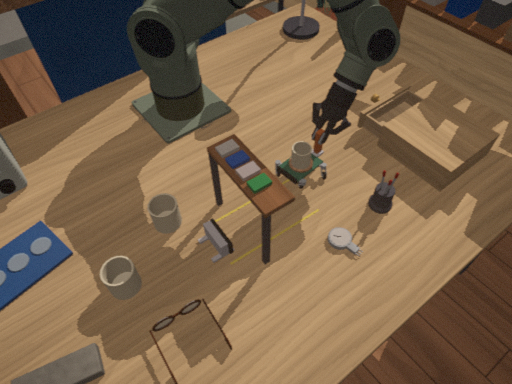

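View pics/i_top.png

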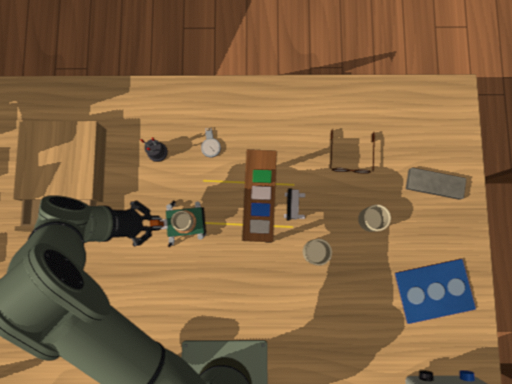

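```bash
cat > bayc.py <<'E'
from rob import *
YB=np.arctan2(-.99873,-.0503); D=np.array([np.cos(YB),np.sin(YB)]); N=np.array([-D[1],D[0]])
OFF=.561; S0=.0945; LEAN=np.radians(35)
def pose(bx,by,dyaw=0):
    x,y=D*(S0+bx)+N*(OFF+by)
    return caddy_tcp(x,y,YB+dyaw,LEAN), handle_ori(YB+dyaw,LEAN,1)
def state():
    R=Ro.from_rotvec(manip.current_ee_rot()).as_matrix(); tx=R[:,0]
    h=manip.current_position()-.011*tx; yaw=np.arctan2(tx[1],tx[0]); c=h[:2]+.076*np.array([np.cos(yaw),np.sin(yaw)])
    return c@D-S0,c@N-OFF,np.degrees(yaw-YB),h[2]
E
python3 - <<'E'
from bayc import *
import cv2,pickle
print(state())
p,o=pose(-.185,0)
z0=manip.current_position()[2]; print(p[2],z0); p[2]=z0
manip.move_linear(p,frame=o,v=.06)
print(state(),manip.current_contact_force(),manip.current_width(),manip.current_time_s())
for n in ("top","scene","wrist"):
    c=manip.read_camera(n); pickle.dump(c,open(f"j_{n}.pkl","wb")); cv2.imwrite(f"pics/j_{n}.png",c["pixels"])
c=pickle.load(open("j_top.pkl","rb")); cv2.imwrite("pics/j_topc.png",cv2.resize(c["pixels"][150:260,120:320],None,fx=4,fy=4,interpolation=cv2.INTER_CUBIC))
E
```

```text
(np.float64(-0.24423221365129705), np.float64(-0.07044944725260394), np.float64(8.494862286500926), np.float64(0.10515590359108115))
0.09598932751282109 0.09614578014173306
(np.float64(-0.18496701282166), np.float64(8.023216587327298e-05), np.float64(0.01502120555678672), np.float64(0.10517659006326241)) [ 1.28788656 -1.26444054  3.99724677] 0.01779351510892919 16.6417
```

View pics/j_topc.png

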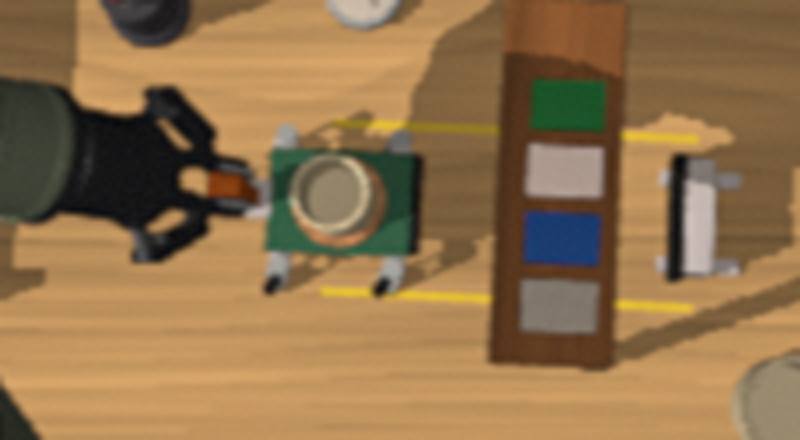

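View pics/j_scene.png

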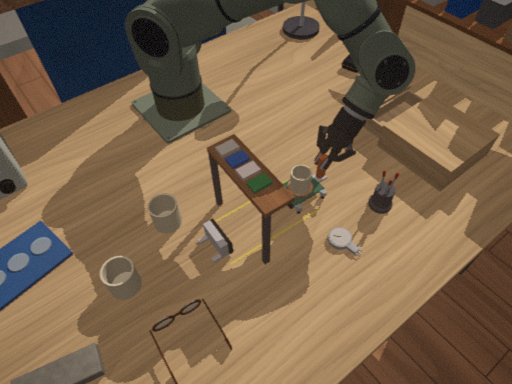

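```bash
cat > chk.py <<'E'
from meas import *
import meas,sys
def chk(pref,bx,by=0):
    for n,ls,s0 in (("top",(21,165),.0925),("scene",(22,150),.0965)):
        meas.LH,meas.LS=ls
        a=load(f"a_{n}.pkl"); d,nn,off,w,*_=bay(a)
        c=load(f"{pref}_{n}.pkl")
        ctr=d*(s0+bx)+nn*off
        q=np.array([ctr+d*i+nn*j for i in (-.066,.066) for j in(-.048,.048)])
        u,v=pix(c,np.c_[q,np.full(4,.044)])
        m=green(c,(int(u.min())-2,int(v.min())-2,int(u.max())+3,int(v.max())+3))
        if n=="scene": # drop shelf's box
            P=cloud(c); m[P[...,2]>.15]=0
        k,l,st,ce=cv2.connectedComponentsWithStats(m); 
        for i in range(1,k):
            if st[i,4]<8: m[l==i]=0
        vv,uu=np.nonzero(m); h=cv2.convexHull(np.stack([uu,vv],1))[:,0]
        p=proj_plane(c,h[:,0],h[:,1],.044)[:,:2]; b=np.c_[p@d-s0,p@nn-off]*1000
        r=cv2.minAreaRect(b.astype(np.float32)); 
        # pot rim from depth
        P=cloud(c); k=(c["range_z"]>.1)&(P[...,2]>.095)&(P[...,2]<.12)&(np.hypot(P[...,0]-ctr[0],P[...,1]-ctr[1])<.05)
        hs=cv2.cvtColor(c["pixels"],cv2.COLOR_BGR2HSV); k&=(hs[...,2]>60)&~((hs[...,0]<14)&(hs[...,1]>170))
        pr=P[k][:,:2]; pb=np.c_[pr@d-s0,pr@nn-off]*1000
        print(n,"deck(bay mm)",np.round(r[0],1),np.round(r[1],1),round(r[2],2),"pot",np.round((pb.min(0)+pb.max(0))/2,1),np.round(np.ptp(pb,axis=0),1))
if __name__=="__main__": chk(sys.argv[1],float(sys.argv[2]))
E
python3 chk.py j -.185
```

```text
top deck(bay mm) [-180.5   -2.4] [113.   79.2] 2.67 pot [-182.9   -1. ] [57.6 57.3]
scene deck(bay mm) [-223.4   34.1] [33. 13.] 13.81 pot [-183.7    0.4] [60.1 58.4]
```

```bash
python3 - <<'E'
from bayc import *
import cv2,pickle
z0=manip.current_position()[2]
p,o=pose(-.035,.001); p[2]=z0
manip.move_linear(p,frame=o,v=.06)
print(state(),manip.current_contact_force(),manip.current_width(),manip.current_time_s())
for n in ("top","scene","wrist"):
    c=manip.read_camera(n); pickle.dump(c,open(f"k_{n}.pkl","wb")); cv2.imwrite(f"pics/k_{n}.png",c["pixels"])
c=pickle.load(open("k_top.pkl","rb")); cv2.imwrite("pics/k_topc.png",cv2.resize(c["pixels"][150:260,120:320],None,fx=4,fy=4,interpolation=cv2.INTER_CUBIC))
E
python3 chk.py k -.035
```

```text
(np.float64(-0.03504752793310931), np.float64(0.0010885758734676676), np.float64(0.018027138628301406), np.float64(0.10519418511595126)) [ 1.13422049 -0.11119961  5.01426172] 0.01745501321710234 19.4417
top deck(bay mm) [-73.8  -0.6] [78.4 25.3] 88.15 pot [-60.6   3.4] [ 2.5 18.9]
scene deck(bay mm) [-34.5   3.5] [ 33.3 125.7] 54.46 pot [-11.5   3.4] [14.5 48.4]
```

View pics/k_topc.png

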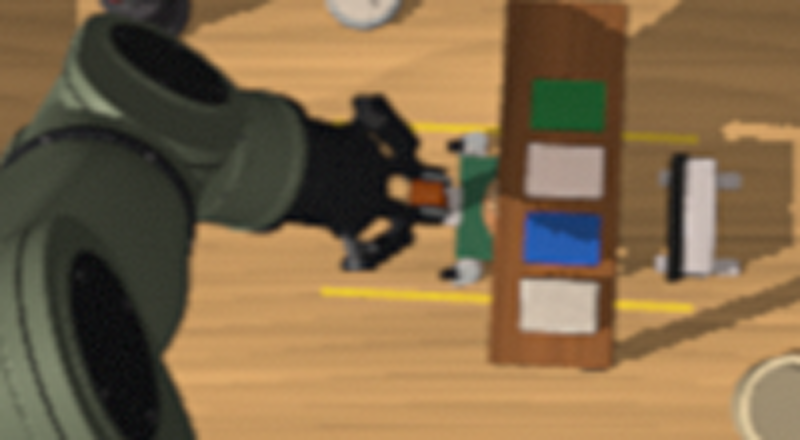

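View pics/k_wrist.png

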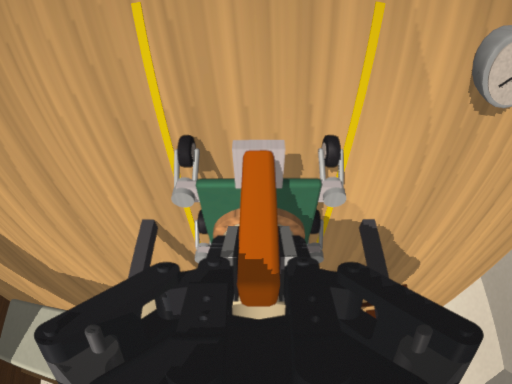

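View pics/k_scene.png

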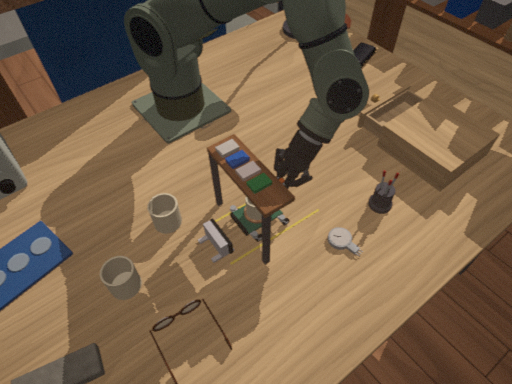

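The rear castors trail straight back at (187,150) and (331,150), and the deck's rear edge is level in the wrist view. I'll use that same view to check lateral centring against the lines.

```bash
cat > wr.py <<'E'
from meas import *
import sys
def wr(c):
    hsv=cv2.cvtColor(c["pixels"],cv2.COLOR_BGR2HSV)
    m=cv2.inRange(hsv,(24,180,120),(33,255,255)); L=[]
    for lo,hi in ((60,200),(330,450)):
        v,u=np.nonzero(m[0:160,lo:hi]); u=u+lo
        p=fish_plane(c,u,v,0)[:,:2]; vx,vy,x0,y0=cv2.fitLine((p*1000).astype(np.float32),cv2.DIST_HUBER,0,.1,.01).ravel()
        s=-np.sign(vy); L.append((np.array([x0,y0]),np.array([vx,vy])*s))
    d=L[0][1]+L[1][1]; d/=np.linalg.norm(d); n=np.array([-d[1],d[0]])
    off=(L[0][0]@n+L[1][0]@n)/2
    print("line yaw",np.degrees(np.arctan2(d[1],d[0])),"gap",(L[1][0]-L[0][0])@n,"par",np.degrees(np.arccos(L[0][1]@L[1][1])))
    g=cv2.inRange(hsv,(55,80,20),(95,255,160)); g[:170]=0; g[215:]=0; g[:,:190]=0; g[:,330:]=0
    v,u=np.nonzero(g[178:200]); v+=178
    k=(u<235)|(u>282); u,v=u[k],v[k]
    l=[u[v==r].min() for r in range(183,196)]; R=[u[v==r].max() for r in range(183,196)]; r=np.arange(183,196)
    a=fish_plane(c,np.array(l)-.5,r,.044)[:,:2]*1000; b=fish_plane(c,np.array(R)+.5,r,.044)[:,:2]*1000
    print("deck width",((b-a)@n).mean(),"lateral offset of deck (mm,+left)",((a@n+b@n)/2-off).round(1))
    # rear edge orientation
    cols=[q for q in list(range(200,232,3))+list(range(288,318,3))]; e=np.array([np.nonzero(g[:,q])[0].min() for q in cols])
    p=fish_plane(c,np.array(cols),e-.5,.044)[:,:2]*1000; vx,vy,_,_=cv2.fitLine(p.astype(np.float32),cv2.DIST_HUBER,0,.1,.01).ravel()
    a=np.degrees(np.arctan2(vy,vx)); print("deck yaw from rear edge",(a-90+90)%180-90-90 if False else (a%180)-90)
    sd=(a%180); print("rear edge dir",sd,"line n dir",np.degrees(np.arctan2(n[1],n[0])))
wr(load(sys.argv[1]))
E
python3 wr.py k_wrist.pkl
```

```text
line yaw -92.880196 gap 137.45807 par 0.1467098
deck width 79.51981806841793 lateral offset of deck (mm,+left) [0.5 0.2 0.2 0.5 0.2 0.2 0.5 0.5 0.2 0.1 0.5 0.5 0.5]
deck yaw from rear edge 87.88478
rear edge dir 177.88478 line n dir -2.8801959
```

Lateral offset is +0.3 mm and yaw is off by 0.8°. Now I'll creep in until it touches the buffer.

Run:
```python
from bayc import *
z0=manip.current_position()[2]
p,o=pose(.0,.001); p[2]=z0
print(manip.move_linear(p,frame=o,v=.03,guard=4),state(),manip.current_contact_force())
f0=manip.current_contact_force()
p,o=pose(.030,.001); p[2]=z0
g=manip.move_linear(p,frame=o,v=.012,guard=3.5)
print(g,state(),manip.current_contact_force()-f0); manip.pause(.3); print(state(),manip.current_contact_force()-f0,manip.current_time_s())
```

```text
False (np.float64(-2.8476190858800488e-06), np.float64(0.0009462536533082488), np.float64(-0.010763787592156668), np.float64(0.1051925640372782)) [-0.08287427 -0.73070904  3.75123253]
True (np.float64(0.012854605967595606), np.float64(0.0012450899133847892), np.float64(0.044462839746287834), np.float64(0.10522577856263397)) [1.49833569 1.27120423 2.75851634]
(np.float64(0.012711390703886938), np.float64(0.0011919370011755914), np.float64(0.039075308139851266), np.float64(0.10520718684464678)) [1.01448107 1.28171338 2.15731086] 22.4667
```

Run:
```python
from bayc import *
z0=manip.current_position()[2]
b=state()[0]
for i in range(9):
    b+=.001; p,o=pose(b,.001); p[2]=z0
    manip.move_linear(p,frame=o,v=.01); f=manip.current_contact_force(); manip.pause(.05); f=(f+manip.current_contact_force())/2
    print(round(b,4),round(state()[0],4),f.round(2))
    if f[1]>3.8: break
manip.pause(.3); print(manip.current_contact_force(),manip.current_time_s())
```

```text
0.0137 0.0133 [1.23 2.79 5.32]
0.0147 0.0142 [0.82 2.82 6.3 ]
0.0157 0.0151 [0.99 3.85 7.37]
[1.02778079 4.14433968 7.35854829] 23.6667
```

Pushing force rises about 1 N per mm to roughly 4.5 N, with contact near x = +11.5 mm as the cameras predicted. Next I'll back off slowly to unload the springy nose, then check.

```bash
python3 - <<'E'
from bayc import *
import cv2,pickle
z0=manip.current_position()[2]
b=state()[0]
for i in range(6):
    b-=.001; p,o=pose(b,.001); p[2]=z0
    manip.move_linear(p,frame=o,v=.01); manip.pause(.05); f=manip.current_contact_force()
    print(round(b,4),round(state()[0],4),f.round(2))
    if f[1]<.0: break
for n in ("scene","wrist"):
    c=manip.read_camera(n); pickle.dump(c,open(f"l_{n}.pkl","wb")); cv2.imwrite(f"pics/l_{n}.png",c["pixels"])
c=pickle.load(open("l_scene.pkl","rb")); cv2.imwrite("pics/l_sc.png",cv2.resize(c["pixels"][130:280,180:330],None,fx=4,fy=4,interpolation=cv2.INTER_CUBIC))
E
python3 wr.py l_wrist.pkl
```

```text
0.014 0.0134 [-0.11  2.68  8.28]
0.013 0.0125 [1.55 2.26 6.37]
0.012 0.0117 [0.33 0.98 6.35]
0.011 0.0108 [0.67 0.38 5.54]
0.01 0.0099 [0.22 0.69 5.  ]
0.009 0.0089 [-0.62 -0.02  4.78]
line yaw -92.861664 gap 137.56863 par 0.09278741
deck width 79.51964249154541 lateral offset of deck (mm,+left) [0.4 0.  0.  0.4 0.  0.  0.4 0.4 0.  0.  0.4 0.4 0.4]
deck yaw from rear edge 88.053925
rear edge dir 178.05392 line n dir -2.861662
```

View pics/l_wrist.png

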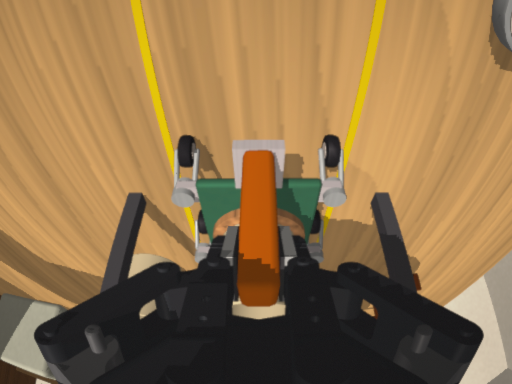

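View pics/l_sc.png

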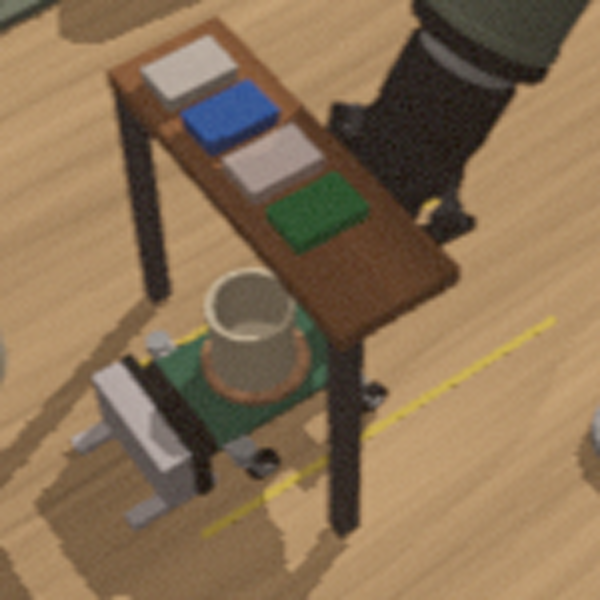

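The pot is centred on the cork, the nose is at the buffer and the castors are straight. Releasing now.

Run:
```python
from bayc import *
import cv2,pickle
manip.command_gripper(.042); manip.pause(.3)
print(manip.current_width(),manip.current_contact_force())
c=manip.read_camera("wrist"); pickle.dump(c,open("m_wrist.pkl","wb")); cv2.imwrite("pics/m_wrist.png",c["pixels"])
tx=Ro.from_rotvec(manip.current_ee_rot()).as_matrix()[:,0]
p=manip.current_position()
print(manip.move_linear(p-.10*tx,v=.08,guard=6))
manip.move_linear(p-.10*tx+np.array([0,.05,.05]),v=.15)
for n in ("top","scene","wrist"):
    c=manip.read_camera(n); pickle.dump(c,open(f"n_{n}.pkl","wb")); cv2.imwrite(f"pics/n_{n}.png",c["pixels"])
c=pickle.load(open("n_scene.pkl","rb")); cv2.imwrite("pics/n_sc.png",cv2.resize(c["pixels"][130:280,180:400],None,fx=3.5,fy=3.5,interpolation=cv2.INTER_CUBIC))
print(manip.current_time_s())
```

```text
0.04222206560223866 [0.21993739 0.89993075 0.32387525]
False
28.525
```

View pics/n_wrist.png

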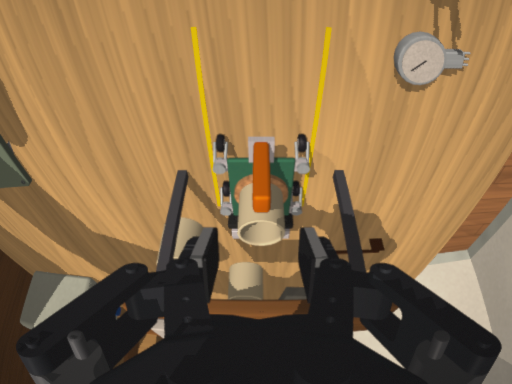

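View pics/n_sc.png

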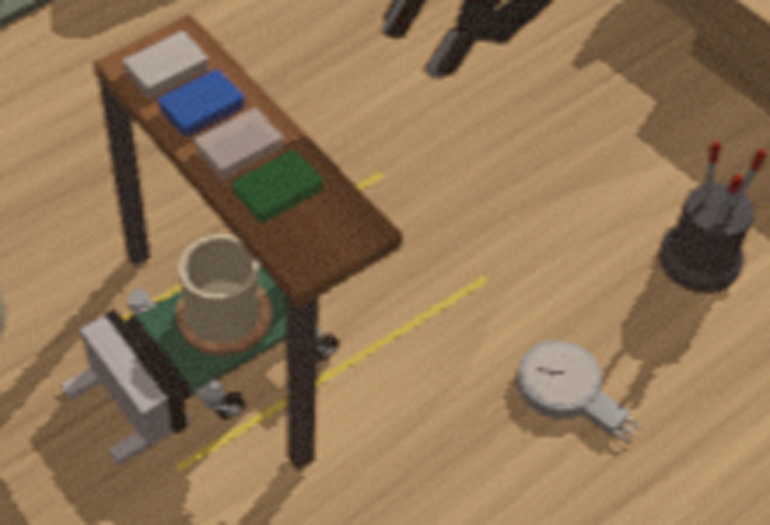

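View pics/n_top.png

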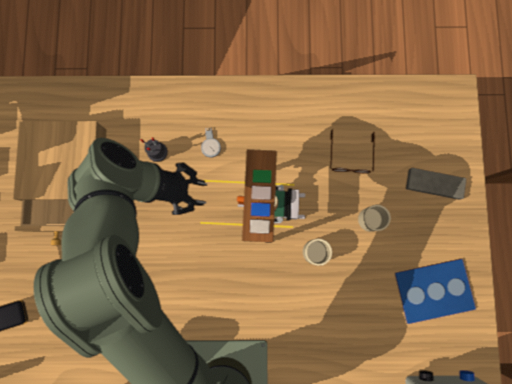

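Run:
```python
from meas import *
import meas
c=load("n_wrist.pkl"); hsv=cv2.cvtColor(c["pixels"],cv2.COLOR_BGR2HSV)
m=cv2.inRange(hsv,(24,180,100),(33,255,255)); L=[]
D=np.array([-.0503,-.99873]);N=np.array([.99873,-.0503])
for lo,hi in ((185,225),(300,335)):
    v,u=np.nonzero(m[20:150,lo:hi]); p=fish_plane(c,u+lo,v+20,0)[:,:2]; L.append(np.median(p@N))
off=np.mean(L); g=cv2.inRange(hsv,(55,80,20),(95,255,160)); r=np.arange(160,178)
a=[];b=[]
for q in r:
    x=np.nonzero(g[q,215:310])[0]+215; a.append(x.min()-.5); b.append(x.max()+.5)
pa=fish_plane(c,np.array(a),r,.044)[:,:2]; pb=fish_plane(c,np.array(b),r,.044)[:,:2]
print("gap",np.diff(L),"deck lateral mm",1000*np.median((pa@N+pb@N)/2-off), "yaw est deg",np.degrees([np.polyfit(q@D,q@N,1)[0] for q in (pa,pb)]))
t=load("n_top.pkl"); h=cv2.cvtColor(t["pixels"],cv2.COLOR_BGR2HSV); o=np.zeros(h.shape[:2],np.uint8); o[190:212,228:247]=cv2.inRange(h,(3,170,80),(14,255,255))[190:212,228:247]
v,u=np.nonzero(o); p=proj_plane(t,u,v,.126)[:,:2]; print("handle top bay",(p@D-.0925).min(),(p@D-.0925).max(),(p@N-.5624).mean(),len(p))
s=load("n_scene.pkl"); P=cloud(s)
for n,(x0,x1,y0,y1) in dict(tw=(.6,.75,.12,.26),gauge=(.6,.75,.0,.11),frame=(.58,.78,-.47,-.28)).items():
    r=[]
    for f in ("a","n"):
        k=load(f"{f}_scene.pkl"); P=cloud(k); w=(k["range_z"]>.1)&(P[...,2]>.008)&(P[...,2]<.14)&(P[...,1]>y0)&(P[...,1]<y1)&(P[...,0]>x0)&(P[...,0]<x1); r.append(P[w].mean(0).round(3))
    print(n,r)
```

```text
gap [0.1376197] deck lateral mm -0.004822483799793442 yaw est deg [0.24347704 0.21348613]
handle top bay -0.0758846107594015 -0.04776262360071711 -0.004209089731768728 76
tw [array([0.73 , 0.212, 0.062]), array([0.73 , 0.212, 0.062])]
gauge [array([0.733, 0.044, 0.017]), array([0.733, 0.044, 0.017])]
frame [array([ 0.675, -0.397,  0.029]), array([ 0.675, -0.397,  0.028])]
```

Run:
```python
from cell import manip
print(manip.current_dq().max() if hasattr(manip.current_dq(),'max') else manip.current_dq(),manip.current_time_s()); manip.sign_off()
```

```text
0.0025538275919475264 28.525
the job is handed in; nothing more can be done
```

I set the smallest ivory pot on the cork pad and rolled the caddy nose first into the bay until it met the buffer. I then backed off a few millimetres so the nose spring would not push it, let go, and handed in at 28.5 s.

**Castors:** the 150 mm straight run into the bay brought the rear pair straight behind the caddy. They looked straight in the wrist view from 35 mm short of the bay's origin through to the end.

**Buffer:** contact came at about x = +11.5 mm, and I pressed with about 4 to 5 N. The first stop on contact was ambiguous because the force was mixed between axes. I crept on in 1 mm steps until the push rose steadily by about 1 N per mm.

**Last checks after release:**
- **Position:** the deck was within 0.5 mm of the centre line. It was within 0.3° of the lines after release, and the earlier reading from the deck's rear edge was about 0.9°. The caddy stood at about x = +9 to +14 mm.
- **Pot:** it stood upright on the pad. It measured within about 1.5 mm of centre when I placed it; after parking I checked it by eye only.
- **Bystanders:** the lens gauge, reading frame and tweezer holder had not moved.

**Disagreements:** the top and scene cameras differed by about 3 mm, so I averaged them. The handle in the top view also sat about 4 mm off to one side. I trusted the wrist view instead, because it shows the deck and both lines in one picture. The scene camera's deck outline failed while the shelf hid the caddy, so I ignored it.

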